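# Hold the spray stencil over the chocolate bar

### The arm

A 7-joint arm with a two-finger parallel gripper is mounted at the origin on the work surface. World frame = base frame: x ahead of the robot, y to its left, z up, the work surface at z = 0. Lengths are in m, angles in rad, forces in N, time in s.
With the tool pointing down it reaches from about 0.35 to 0.9 m from the base axis. Payload 19.9 kg.
Tool frame: the origin (TCP) lies midway between the tips of the shut fingers; the grasp point (between the pads) lies 19 mm behind it; z points along the fingers, y is the line along which they close (so a half turn about z gives the same grasp; the last joint's range is limited). The gripper opens to 85 mm and grips with 20 to 120 N. Pads are 22 mm wide; open, the fingers measure 114 mm over their backs; the gripper's body (76 mm by 85 mm) begins 54 mm behind the grasp point. The pads swing forward as they close: fully open they stand 13 mm farther back than shut.
Start: joints at [1.286, 0.417, -0.01, 1.614, 0.005, 1.111, -0.053], TCP at [0.151, -0.606, 0.231] pointing down, gripper open.
Joint ranges: [-2.81, 2.81], [-0.39, 2.02], [-1.27, 1.25], [0.06, 2.57], [-1.19, 4.33], [0.19, 2], [-2.82, 2.82]. Speed limits (rad/s): [1.89, 1.89, 2.39, 2.39, 3.01, 3.01, 3.01].

### API

Orientations are given as a 3x3 rotation matrix whose columns are the frame's x, y, z axes.
In Python, from rig import bot gives the robot as it stands.
- The arm moves only by the tool tcp_steps, called after "Request:" as name(argument=value, ...) on one line, values as JSON. Schema: {"type":"object","properties":{"plan":{"type":"array","items":{"type":"array","items":{"type":"array","items":{"type":"number"},"minItems":6,"maxItems":6},"minItems":1,"maxItems":20},"minItems":1,"maxItems":1},"jaw":{"type":"number"},"grip_force":{"type":"number"},"only":{"type":"string"},"quiet":{"type":"boolean"},"lines":{"type":"string"}},"required":["plan"],"additionalProperties":false}. plan is a list that holds a single list of rows (three levels of brackets), with 1 to 20 rows, each of 6 numbers: dx, dy, dz in m, then a rotation vector rx, ry, rz in rad; each row is the pose to reach, as a shift and turn from the pose commanded when the call began, along the tool's axes at that moment; what a row does not reach only later rows make up. A row lasts 1/10 s, in which the tool goes at most 0.05 m and 0.15 rad, less where a joint would pass 70% of its speed; a pose out of reach is approached as far as the arm can. jaw is the finger opening in m, set as the call begins (left out keeps the last). The fingers move at their own pace and stop on an object; grip_force is the grip in N (left out, the last holds). Time passes only in rows, so rows that do not move let the fingers close. The tool returns the time, the measured TCP pose, the force, the opening and the grip force at its end. only (a regular expression) keeps the lines of the reply that match it, lines (a string "A,B") keeps lines A to B, and quiet returns only ok. Input that does not fit is refused with a message, and nothing moves.
- bot.state(): the state, without advancing time (a new reading comes with each control period).
- bot.capture(name): name is "side" or "top" or "wrist"; returns the picture (384x512x3 uint8, red, green, blue); there is no depth.
- bot.camera_params(name): a dict with "mtx" (3x3 intrinsics, pixels), "pose" (4x4, takes a point from camera to world coordinates). Camera axes: x right, y down, z forward; pixel columns grow to the right and rows downward; lengths in m; the calibration is good to about 2 mm. A picture is of the moment at which its call begins: read the wrist's pose just before it. camera_params takes no time and is no camera call; for the wrist camera it gives the pose at the moment of the call.
- bot.job_done(): hands the job in; it is judged then, once.
The state is a dict: "t": time; "qpos": joint angles; "qd": joint speeds; "joint_torque": joint torques, N m; "eef_pos": TCP position; "orientation": TCP orientation; "wrist_force": force on the tool from outside, world axes, zero at the start; "wrist_torque": the same for the moment, N m; "grip_width": finger opening in m; "grasp_force": force on a finger pad.
Only numpy, scipy, OpenCV 4.12 (cv2) and the standard library are available. Lean on these libraries where they do the work, as an engineer would, in place of code of your own. Each camera call takes 0.05 s, during which the arm holds its last target. There are 200 camera calls.

### The job

Set up the long chocolate bar for spraying: lay it flat and centred, lengthwise, on the narrow steel ledge of the stand in the spray tray, and let go of it. Then pick up the stencil by its grip block, carry it over the bottles and tray wall, and hold it level about 1 cm above the bar, its window lined up with the bar and wholly over the bar's face, without ever touching the bar with the stencil. Finish while still holding the stencil there, steady, and leave the square tablet, the bottles and the brush lying on the bench where they are.

Things in the scene. Friction and masses are not known exactly. Their poses are not given: they have to be found in the camera images.
- bar: long plain dark chocolate bar, 80 x 40 x 16 mm, about 65 g (varies), lying flat on the bench left of the tray; origin at the centre of its underside; x along its 80 mm length, y along its 40 mm width, z up. Its two ends are alike
- tablet: square chocolate tablet 44 x 44 x 16 mm lying left of the tray too (which of the two is nearer the robot varies), origin at the centre of its underside; a bystander, leave alone
- tray: fixed white open-topped spray tray, 200 x 200 mm outside, walls 80 mm high and 4 mm thick, floor 4 mm thick; origin at the centre of its underside on the bench, x and y along its sides
- stand: fixed steel stand on the tray's floor: round foot 80 mm across, 18 mm post, and a narrow flat ledge 60 mm long (its x), 24 mm wide (its y), 10 mm thick, on top; origin under the foot, 4 mm above the bench, z up. It is not always in the middle of the tray nor square to it
- stand_top (a point): centre of the flat top of the stand's ledge, 96 mm above the stand's origin, about 100 mm above the bench; x along the ledge's 60 mm length, y across its 24 mm width, z up
- stencil: dark steel stencil plate, flat on the bench right of the tray, 120 x 60 x 4 mm, about 90 g (varies), with a window 60 (x) by 26 mm (y) crossed by three thin bars, and an upright black grip block near one end. Origin: centre of the window, on the plate's underside; x along the plate (it spans x = -80 to +40 mm), z up. Either way round over the bar will do
- stencil_grip (a point): point inside the stencil's upright black grip block, 36 mm above the plate's underside, at x = -62 mm, y = 0 of the stencil; axes as the stencil's. The block is centred there: 16 mm thick along x, 34 mm wide along y, its top 54 mm above the plate's underside. Close the fingers along the stencil's x
- bottle_a: white dropper bottle of cocoa butter, upright, 36 mm diameter, 130 mm tall, origin under its centre; a bystander, leave alone; left of the tray, the nearer of two
- bottle_b: white dropper bottle of cocoa butter, upright, 36 mm diameter, 130 mm tall, origin under its centre; a bystander, leave alone; left of the tray, the farther of two
- bottle_c: white dropper bottle of cocoa butter, upright, 36 mm diameter, 130 mm tall, origin under its centre; a bystander, leave alone; right of the tray
- brush: paint brush 180 mm long lying on the bench at the far left; a bystander, leave alone

How it is judged:
On the way:
1. the bar lies flat and centred lengthwise on the stand's ledge, released (x of bar in the frame of stand_top between -0.015 and 0.015 m and y of bar in the frame of stand_top between -0.01 and 0.01 m and z of bar in the frame of stand_top between -0.004 and 0.004 m and angle between the x axis of bar and the x axis of stand_top, either way round below 0.2 rad and angle between bar's own z axis and vertical below 0.1 rad and contact force between bar and stand above 0.1 N and contact force between bar and the fingers below 0.05 N and linear speed of bar below 0.02 m/s), for 0.3 s.
At the end, for the whole second after the job is handed in: Bar released on ledge: 15 mm along, 10 mm across, 0.2 rad, flat. Held stencil hovers 3 to 20 mm above the bar's top, window centre within 9 mm along, 7 mm across, 0.12 rad either way round, level to 0.1 rad, still, gripped, not touching bar, stand or tray. Bystanders moved under 30 mm (all of step 1 and x of stencil in the frame of bar between -0.009 and 0.009 m and y of stencil in the frame of bar between -0.007 and 0.007 m and z of stencil in the frame of bar between 0.019 and 0.036 m and angle between the x axis of stencil and the x axis of bar, either way round below 0.12 rad and angle between stencil's own z axis and vertical below 0.1 rad and contact force between stencil and the fingers above 0.5 N and linear speed of stencil below 0.02 m/s and contact force between stencil and bar below 0.05 N and contact force between stencil and stand below 0.05 N and contact force between stencil and tray below 0.05 N and distance of each of tablet, bottle_a, bottle_b, bottle_c, brush from where it was at the start of the episode below 0.03 m); the arm keeps its last pose, push and grip.
It fails at once if the stencil touches the bar (contact force between stencil and bar above 0.3 N).
It fails at once if a bystander (square tablet, bottle or lying brush) is shifted by 30 mm or more (distance of any of tablet, bottle_a, bottle_b, bottle_c, brush from where it was at the start of the episode above 0.03 m).
It also fails if it takes over 61 s, if anything falls off the work surface, if the arm or the gripper's body presses on something with over 40 N, if the wrist force passes 120 N, or if a joint passes its speed limit or range.

## Working session

There is one attempt and no reset: what is moved stays moved. The work goes in short steps, Python scripts to look and compute and a tool call to move; the robot and the scene stay as the last step left them, time stands still between calls to the robot, and variables do not carry over. Pictures are saved under pics/ and viewed, at most 10 in all, crops included, and the job is handed in when it is done.

```bash
ls; mkdir -p pics
```

Run:
```python
from rig import bot
import cv2,numpy as np
s=bot.state();print(s['t'],s['eef_pos'],s['orientation'],s['grip_width'])
for n in("top","side"):
    p=bot.camera_params(n);print(n,np.round(p['mtx'],1).tolist(),np.round(p['pose'],3).tolist())
    cv2.imwrite(f'pics/{n}0.png',bot.capture(n)[:,:,::-1])
```

```text
pics
rig.py
0.0 [ 0.15077868 -0.60616765  0.23063986] [[ 9.70420816e-01  2.41419299e-01 -4.03256790e-04]
 [ 2.41419617e-01 -9.70420039e-01  1.23169861e-03]
 [-9.39726542e-05 -1.29262007e-03 -9.99999160e-01]] 0.08493481364199416
top [[417.9, 0.0, 263.3], [0.0, 417.9, 192.8], [0.0, 0.0, 1.0]] [[-0.014, -0.982, 0.187, 0.412], [-1.0, 0.018, 0.02, -0.002], [-0.022, -0.187, -0.982, 1.06], [0.0, 0.0, 0.0, 1.0]]
side [[456.8, 0.0, 253.6], [0.0, 456.8, 189.9], [0.0, 0.0, 1.0]] [[-0.845, -0.301, 0.442, 0.029], [-0.535, 0.512, -0.673, 0.866], [-0.023, -0.804, -0.594, 0.849], [0.0, 0.0, 0.0, 1.0]]
```

View pics/top0.png

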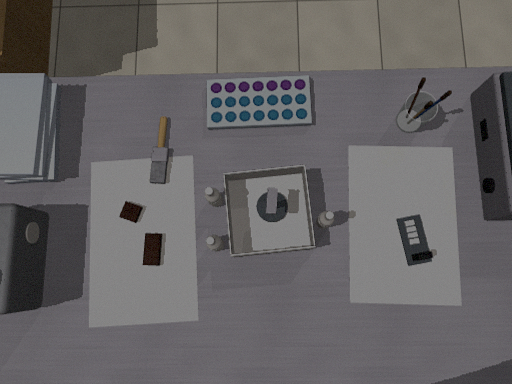

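View pics/side0.png

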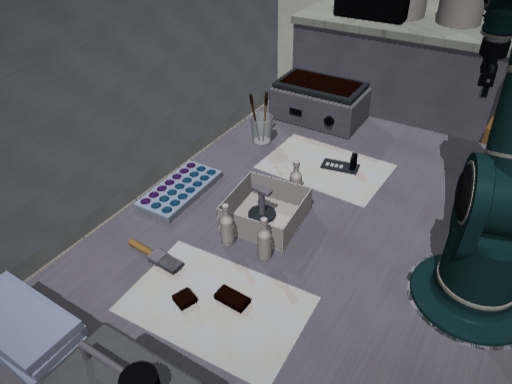

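The top view shows the bar at (152,250), tablet at (130,212), ledge at (271,200) and stencil at (414,240) with its grip at (423,256). The bottles are at (213,196), (213,243) and (326,219).

Create h.py:
```python
import numpy as np,cv2
from rig import bot
def ray(P,uv,z):
    """pixels (n,2) -> world points on plane z"""
    uv=np.atleast_2d(uv).astype(float);d=np.c_[uv,np.ones(len(uv))]@np.linalg.inv(P['mtx']).T@P['pose'][:3,:3].T
    c=P['pose'][:3,3];return c+d*((z-c[2])/d[:,2])[:,None]
def proj(P,X):
    x=(np.atleast_2d(X)-P['pose'][:3,3])@P['pose'][:3,:3]@P['mtx'].T;return x[:,:2]/x[:,2:]
def rect(P,mask,z,k=0):
    """largest contour of mask -> min area rectangle on plane z: centre, long, short, yaw of long axis"""
    cs=sorted(cv2.findContours(mask.astype(np.uint8),cv2.RETR_EXTERNAL,cv2.CHAIN_APPROX_NONE)[0],key=cv2.contourArea)
    w=ray(P,cs[-1-k][:,0],z)[:,:2]
    (c,(a,b),t)=cv2.minAreaRect((w*1000).astype(np.float32));t=np.radians(t)
    if a<b:a,b,t=b,a,t+np.pi/2
    return np.round(np.array(c)/1000,4),round(a),round(b),round((t+np.pi/2)%np.pi-np.pi/2,3)
```

Run:
```python
from h import *
im=cv2.imread('pics/top0.png');P=bot.camera_params('top')
hsv=cv2.cvtColor(im,cv2.COLOR_BGR2HSV)
def win(x0,x1,y0,y1):
    m=np.zeros(im.shape[:2],bool);m[y0:y1,x0:x1]=1;return m
g=im.max(2)
print('bar',rect(P,(g<110)&win(138,168,228,270),.016))
print('tab',rect(P,(g<110)&win(115,146,198,226),.016))
print('sten',rect(P,(g<110)&win(390,440,208,270),.004))
crop=lambda a,b,c,d,k:cv2.resize(im[c:d,a:b],None,fx=k,fy=k,interpolation=cv2.INTER_CUBIC)
a=crop(220,320,160,260,4);b=crop(385,445,205,275,6)
o=np.zeros((420,800,3),np.uint8);o[:400,:400]=a;o[:420,420:780]=b
cv2.imwrite('pics/c1.png',o)
for u in [(213,205),(213,250),(326,226)]:print('bottle base~',ray(P,u,0.0))
for u in [(210,188),(210,237),(330,213)]:print('bottle top~',ray(P,u,0.13))
```

```text
bar (array([0.4731, 0.294 ]), 80, 53, np.float64(-0.044))
tab (array([0.5689, 0.3523]), 57, 49, np.float64(1.214))
sten (array([ 0.4891, -0.363 ]), 121, 78, np.float64(0.18))
bottle base~ [[0.58388253 0.14916042 0.        ]]
bottle base~ [[0.46882471 0.14813135 0.        ]]
bottle base~ [[ 0.52499095 -0.13879616  0.        ]]
bottle top~ [[0.60210439 0.13782525 0.13      ]]
bottle top~ [[0.49065818 0.13667827 0.13      ]]
bottle top~ [[ 0.54010785 -0.13217469  0.13      ]]
```

View pics/c1.png

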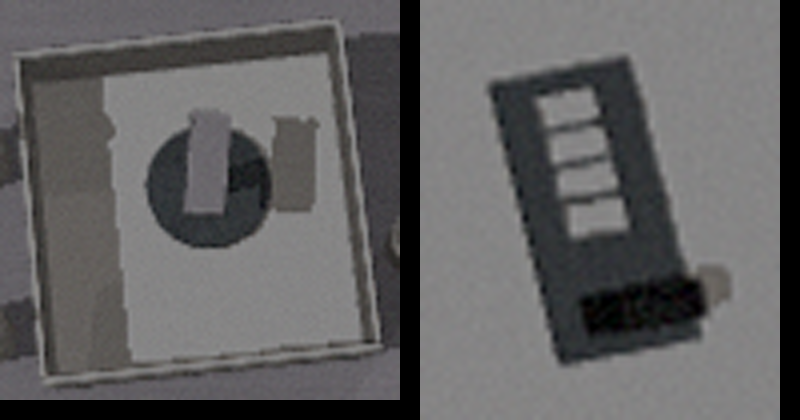

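Crop: the ledge corners are at crop (190,112), (230,112), (224,213), (185,212). The stencil window points away from the robot and its grip block is at the near end. Next I work out the ledge pose, the wrist camera mount and the first move.

Add to h.py:
```python
def go(x,y,z,yaw=None):
    """print shift/turn in tool axes from present pose to a tool-down pose with tool x at yaw"""
    from scipy.spatial.transform import Rotation as R
    s=bot.state();O=s['orientation'];p=s['eef_pos']
    if yaw is None:yaw=np.arctan2(O[1,0],O[0,0])
    c,n=np.cos(yaw),np.sin(yaw);T=np.array([[c,n,0],[n,-c,0],[0,0,-1]])
    print('t',round(s['t'],2),'shift',np.round(O.T@(np.array([x,y,z])-p),4),'rot',np.round(R.from_matrix(O.T@T).as_rotvec(),4))
```

Run:
```python
from h import *
P=bot.camera_params('top')
c=np.array([(190,112),(230,112),(224,213),(185,212)])/4+[220,160]
w=ray(P,c,.1);print(w,w.mean(0));d=(w[0]+w[1]-w[2]-w[3])/2;print(np.linalg.norm(d),np.arctan2(d[1],d[0]))
c=np.array([(18,57),(340,22),(380,345),(45,380)])/4+[220,160]
print('tray',ray(P,c,.08))
c=np.array([(535,95),(595,88),(628,230),(572,238)])/6.+[385-70,205]
w=ray(P,c,.004);print('window',w,w.mean(0));d=(w[0]+w[1]-w[2]-w[3])/2;print(np.linalg.norm(d),np.arctan2(d[1],d[0]))
W=bot.camera_params('wrist');s=bot.state();O=s['orientation']
print(W['mtx'],O.T@(W['pose'][:3,3]-s['eef_pos']),O.T@W['pose'][:3,:3])
go(.46,-.35,.3,1.57+.2)
go(.46,-.35,.3,.2)
```

```text
[[ 0.60579133  0.00710536  0.1       ]
 [ 0.60536583 -0.01632598  0.1       ]
 [ 0.54575932 -0.01166292  0.1       ]
 [ 0.54672244  0.01091799  0.1       ]] [ 0.57590973 -0.00249139  0.1       ]
0.05948884098822857 -0.07129803540829728
tray [[ 0.64558241  0.11057774  0.08      ]
 [ 0.6635786  -0.08404829  0.08      ]
 [ 0.46964436 -0.10102273  0.08      ]
 [ 0.45233036  0.09410502  0.08      ]]
window [[ 0.53446694 -0.33535158  0.004     ]
 [ 0.53701211 -0.3606126   0.004     ]
 [ 0.4774719  -0.36944776  0.004     ]
 [ 0.47451504 -0.34607612  0.004     ]] [ 0.5058665  -0.35287201  0.004     ]
0.0605411975689722 0.16225140774522873
[[268.50797991   0.         254.7505083 ]
 [  0.         268.50797991 187.61474538]
 [  0.           0.           1.        ]] [ 0.07581617 -0.00020017 -0.14237866] [[-4.62286356e-04 -9.56868802e-01 -2.90520020e-01]
 [ 9.99999441e-01 -1.66206026e-04 -1.04381356e-03]
 [ 9.50506453e-04 -2.90520341e-01  9.56868344e-01]]
t 0.1 shift [ 0.3619 -0.1741 -0.0691] rot [-1.0000e-03 -8.0000e-04 -1.5262e+00]
t 0.1 shift [ 0.3619 -0.1741 -0.0691] rot [-0.0012  0.0001  0.0438]
```

Request:
tcp_steps(plan=[[[0.36, -0.175, -0.07, 0, 0, 0.04], [0.36, -0.175, -0.07, 0, 0, 0.04], [0.36, -0.175, -0.07, 0, 0, 0.04], [0.36, -0.175, -0.07, 0, 0, 0.04], [0.36, -0.175, -0.07, 0, 0, 0.04], [0.36, -0.175, -0.07, 0, 0, 0.04], [0.36, -0.175, -0.07, 0, 0, 0.04], [0.36, -0.175, -0.07, 0, 0, 0.04], [0.36, -0.175, -0.07, 0, 0, 0.04], [0.36, -0.175, -0.07, 0, 0, 0.04], [0.36, -0.175, -0.07, 0, 0, 0.04], [0.36, -0.175, -0.07, 0, 0, 0.04], [0.36, -0.175, -0.07, 0, 0, 0.04], [0.36, -0.175, -0.07, 0, 0, 0.04]]], jaw=0.085)

```text
t: 1.5
eef_pos: [0.4574, -0.3503, 0.3012]
orientation: [[0.98, 0.201, -0.0], [0.201, -0.98, 0.0], [-0.0, -0.0, -1.0]]
wrist_force: [-0.0, 0.7, -0.7]
grip_width: 0.0846
grasp_force: 0.0
```

Run:
```python
from h import *
P=bot.camera_params('wrist');im=bot.capture('wrist')[:,:,::-1].copy()
np.savez('w1.npz',mtx=P['mtx'],pose=P['pose']);cv2.imwrite('pics/w1.png',im)
go(.50,0,.3,-.05)
```

```text
t 1.55 shift [ 0.1121 -0.3345  0.0012] rot [-1.000e-04  2.000e-04  2.529e-01]
```

View pics/w1.png

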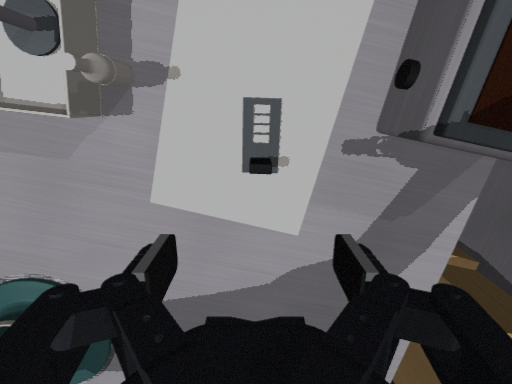

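The wrist view shows the stencil upright in the picture: plate at (242–281, 97–175), windows at (262,123), grip at (261,165).

Run:
```python
from h import *
P=dict(np.load('w1.npz'));im=cv2.imread('pics/w1.png')
g=im.max(2)
m=np.zeros(g.shape,bool);m[90:182,235:276]=1;m[90:150,235:290]=1
print('plate',rect(P,(g<95)&m,.004))
m[:]=0;m[103:145,250:273]=1
ys,xs=np.nonzero((g>110)&m);w=ray(P,np.c_[xs,ys],.002)[:,:2]
print('win',w.mean(0),cv2.minAreaRect((w*1000).astype(np.float32)))
m[:]=0;m[152:180,240:285]=1
ys,xs=np.nonzero((g<30)&m);print('blk px',xs.min(),xs.max(),ys.min(),ys.max())
w=ray(P,[(xs.min(),ys.min()),(xs.max()+1,ys.min()),(xs.mean(),ys.min())],.054);print(w)
```

```text
plate (array([ 0.4864, -0.3535]), 121, 58, np.float64(0.172))
win [ 0.50785739 -0.34955097] ((507.3543701171875, -349.691650390625), (59.65469741821289, 26.41678810119629), 9.81528091430664)
blk px 250 271 158 173
[[ 0.45867482 -0.34223833  0.054     ]
 [ 0.46516083 -0.37385288  0.054     ]
 [ 0.46188667 -0.35789373  0.054     ]]
```

Request:
tcp_steps(plan=[[[0.1, -0.335, -0.03, 0, 0, 0.25], [0.1, -0.335, -0.03, 0, 0, 0.25], [0.1, -0.335, -0.03, 0, 0, 0.25], [0.1, -0.335, -0.03, 0, 0, 0.25], [0.1, -0.335, -0.03, 0, 0, 0.25], [0.1, -0.335, -0.03, 0, 0, 0.25], [0.1, -0.335, -0.03, 0, 0, 0.25], [0.1, -0.335, -0.03, 0, 0, 0.25], [0.1, -0.335, -0.03, 0, 0, 0.25], [0.1, -0.335, -0.03, 0, 0, 0.25], [0.1, -0.335, -0.03, 0, 0, 0.25]]])

```text
t: 2.65
eef_pos: [0.4881, -0.0028, 0.3311]
orientation: [[0.999, -0.048, -0.0], [-0.048, -0.999, -0.0], [-0.0, 0.0, -1.0]]
wrist_force: [0.6, -0.2, 0.2]
grip_width: 0.0851
grasp_force: 0.0
```

Run:
```python
from h import *
P=bot.camera_params('wrist');im=bot.capture('wrist')[:,:,::-1].copy()
np.savez('w2.npz',mtx=P['mtx'],pose=P['pose']);cv2.imwrite('pics/w2.png',im)
for q in[(.576,-.0025,.1),(.605,.007,.1),(.473,.294,.016)]:print(proj(P,q))
go(.42,.29,.3,-.044)
```

```text
[[252.06392457  96.29717531]]
[[243.52530177  72.90928682]]
[[ 85.9069132  168.94015244]]
t 2.7 shift [-0.0821 -0.2891  0.0312] rot [ 0.      0.0003 -0.0042]
```

View pics/w2.png

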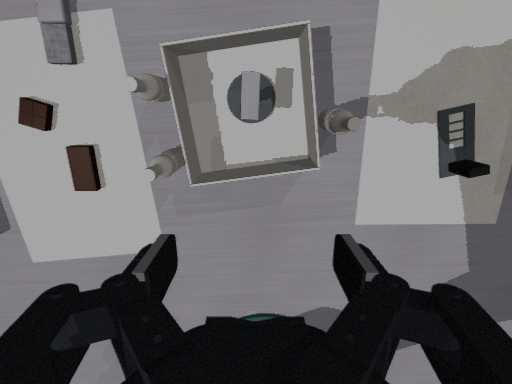

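The ledge is at (250,96) and its predicted pixel (252,96) agrees. The bar is at (84,168), the tablet at (36,114), and the near-left bottle tops at (135,85) and (150,175).

Run:
```python
from h import *
P=dict(np.load('w2.npz'));im=cv2.imread('pics/w2.png')
g=im.max(2)
m=np.zeros(g.shape,bool);m[140:200,60:106]=1
print('bar',rect(P,(g<90)&m,.012))
print(g[64:128:3,234:268:2])
m[:]=0;m[66:124,238:262]=1
mm=((g>105)&(g<172)&m).astype(np.uint8);mm=cv2.morphologyEx(mm,cv2.MORPH_OPEN,np.ones((3,3)))
print('ledge',rect(P,mm,.1))
```

```text
bar (array([0.4739, 0.3001]), 81, 48, np.float64(-0.043))
[[166 165 166 166 165 166 166 166 166 166 166 166 166 166 167 166 166]
 [166 166 166 166 166 165 166 167 166 167 166 166 166 166 166 165 166]
 [165 166 166 166 166 167 166 166 166 166 166 166 166 165 166 166 165]
 [165 166 165 166 139 139 140 141 140 139 139 141 139 114 156 167 166]
 [166 167  98  73 132 139 141 141 140 140 139 140 139  95  70  81 118]
 [ 95  73  73  74 133 140 141 140 140 141 139 141 138  90  70  69  68]
 [ 75  74  74  74 133 140 142 140 139 140 138 141 137  79  68  70  69]
 [ 73  74  71  74 134 139 143 141 139 141 137 142 137  77  71  72  70]
 [ 74  73  73  72 136 139 142 142 140 142 140 140 141  75  75  52  47]
 [ 79  75  79  77 135 140 143 141 140 141 139 141 139  52  51  49  51]
 [ 76  79  77  77 142 140 143 141 139 141 139 141 138  49  51  47  47]
 [ 79  81  79  78 142 139 142 141 140 140 140 141 133  47  52  51  48]
 [ 79  80  78  77 143 141 143 141 138 139 138 140 135  48  69  73  73]
 [ 80  80  76  77 142 141 143 140 138 141 140 139 128  74  75  77  74]
 [ 79  78  79  66 141 139 143 140 136 141 139 13
[... 214 characters left out ...]
  96  77  76  76  76]
 [167 161  82  80 144 142 146 138 136 138 138 135  93  78  77  67 150]
 [166 165 166 163 128  77  79  77  79  76  75  75  73 122 162 166 165]
 [165 166 166 166 165 165 166 166 163 166 166 166 166 166 166 166 166]
 [167 166 167 166 167 166 165 166 166 167 165 167 166 166 166 165 167]]
ledge (array([5.8e-01, 5.0e-04]), 66, 30, np.float64(-0.049))
```

Request:
tcp_steps(plan=[[[-0.08, -0.29, 0.05, 0, 0, 0], [-0.08, -0.29, 0.05, 0, 0, 0], [-0.08, -0.29, 0.05, 0, 0, 0], [-0.08, -0.29, 0.05, 0, 0, 0], [-0.08, -0.29, 0.05, 0, 0, 0], [-0.08, -0.29, 0.05, 0, 0, 0], [-0.08, -0.29, 0.05, 0, 0, 0], [-0.08, -0.29, 0.05, 0, 0, 0], [-0.08, -0.29, 0.05, 0, 0, 0]]])

```text
t: 3.6
eef_pos: [0.4223, 0.2906, 0.2812]
orientation: [[0.999, -0.048, -0.0], [-0.048, -0.999, -0.0], [-0.0, 0.0, -1.0]]
wrist_force: [0.3, -0.2, -1.1]
grip_width: 0.0851
grasp_force: 0.0
```

Run:
```python
from h import *
P=bot.camera_params('wrist');im=bot.capture('wrist')[:,:,::-1].copy()
np.savez('w3.npz',mtx=P['mtx'],pose=P['pose']);cv2.imwrite('pics/w3.png',im)
c=proj(P,(.473,.294,.016))[0];print(c)
g=im.max(2);m=np.zeros(g.shape,bool);x,y=c.astype(int);m[max(0,y-42):y+42,x-28:x+28]=1
for z in(.016,.012):print('bar',rect(P,(g<90)&m,z))
```

```text
[251.45027558 123.81654894]
bar (array([0.4735, 0.3024]), 78, 39, np.float64(-0.044))
bar (array([0.4732, 0.3025]), 79, 39, np.float64(-0.044))
```

Run:
```python
from h import *
P=dict(np.load('w2.npz'));im=cv2.imread('pics/w2.png')
g=im.max(2);m=np.zeros(g.shape,bool);m[66:124,240:263]=1
mm=cv2.morphologyEx(((g>105)&(g<155)&m).astype(np.uint8),cv2.MORPH_OPEN,np.ones((3,3)))
print('ledge',rect(P,mm,.1))
go(.4735,.3024,.001,-.044)
```

```text
ledge (array([5.771e-01, 3.000e-04]), 60, 23, np.float64(-0.064))
t 3.65 shift [ 0.0503 -0.0146  0.2804] rot [ 0.0003 -0.0002 -0.0047]
```

Request:
tcp_steps(plan=[[[0.05, -0.0146, 0.05, 0, 0, -0.004], [0.05, -0.0146, 0.1, 0, 0, -0.004], [0.05, -0.0146, 0.15, 0, 0, -0.004], [0.05, -0.0146, 0.2, 0, 0, -0.004], [0.05, -0.0146, 0.24, 0, 0, -0.004], [0.05, -0.0146, 0.26, 0, 0, -0.004], [0.05, -0.0146, 0.27, 0, 0, -0.004], [0.05, -0.0146, 0.28, 0, 0, -0.004], [0.05, -0.0146, 0.28, 0, 0, -0.004], [0.05, -0.0146, 0.28, 0, 0, -0.004]]])

```text
t: 4.65
eef_pos: [0.4731, 0.3044, 0.0026]
orientation: [[0.999, -0.043, 0.002], [-0.043, -0.999, 0.001], [0.002, -0.001, -1.0]]
wrist_force: [-0.0, 0.1, -0.2]
grip_width: 0.0849
grasp_force: 0.0
```

Request:
tcp_steps(plan=[[[0, 0, 0, 0, 0, 0], [0, 0, 0, 0, 0, 0], [0, 0, 0, 0, 0, 0], [0, 0, 0, 0, 0, 0], [0, 0, 0, 0, 0, 0], [0, 0, 0, 0, 0, 0], [0, 0, 0, 0, 0, 0], [0, 0, 0, 0, 0, 0], [0, 0, 0, 0, 0, 0], [0, 0, 0, 0, 0, 0]]], jaw=0.03, grip_force=30)

```text
t: 5.65
eef_pos: [0.4724, 0.3043, 0.0019]
orientation: [[0.999, -0.042, 0.001], [-0.042, -0.999, 0.0], [0.001, -0.0, -1.0]]
wrist_force: [-2.6, -2.1, 9.2]
grip_width: 0.0389
grasp_force: 29.7
```

Request:
tcp_steps(plan=[[[0, 0, -0.02, 0, 0, 0], [0, 0, -0.06, 0, 0, 0], [0, 0, -0.11, 0, 0, 0], [0, 0, -0.16, 0, 0, 0], [0, 0, -0.21, 0, 0, 0], [0.01, 0.03, -0.25, 0, 0, 0], [0.01, 0.08, -0.25, 0, 0, 0], [0.01, 0.13, -0.25, 0, 0, 0], [0.01, 0.18, -0.25, 0, 0, 0], [0.01, 0.23, -0.25, 0, 0, 0.02], [0.01, 0.28, -0.25, 0, 0, 0.02], [0.01, 0.305, -0.25, 0, 0, 0.02], [0.01, 0.305, -0.25, 0, 0, 0.02], [0.01, 0.305, -0.25, 0, 0, 0.02]]])

```text
t: 7.05
eef_pos: [0.4692, -0.0011, 0.2514]
orientation: [[0.998, -0.063, 0.0], [-0.063, -0.998, 0.0], [0.0, -0.0, -1.0]]
wrist_force: [-0.2, 0.9, -0.9]
grip_width: 0.0392
grasp_force: 31.5
```

Run:
```python
from h import *
P=bot.camera_params('wrist');im=bot.capture('wrist')[:,:,::-1].copy()
np.savez('w4.npz',mtx=P['mtx'],pose=P['pose']);cv2.imwrite('pics/w4.png',im)
c=proj(P,(.577,0,.1))[0];print(c)
g=im.max(2);x,y=c.astype(int);m=np.zeros(g.shape,bool);m[max(0,y-50):y+50,x-22:x+22]=1
mm=cv2.morphologyEx(((g>105)&(g<155)&m).astype(np.uint8),cv2.MORPH_OPEN,np.ones((5,5)))
print('ledge',rect(P,mm,.1))
go(.577,-.001,.25,-.067)
```

```text
[247.93826426  73.18042249]Traceback (most recent call last):
  File "<stdin>", line 7, in <module>
  File "h.py", line 12, in rect
    w=ray(P,cs[-1-k][:,0],z)[:,:2]
            ~~^^^^^^
IndexError: list index out of range
```

View pics/w4.png

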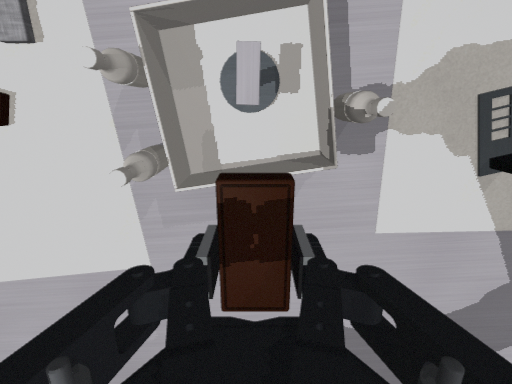

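The bar is held straight with its top face spanning about (216,175)–(294,174) to (222,311)–(289,311). The ledge is at (248,72). Next I measure the bar in the tool frame and re-measure the ledge with new thresholds.

Run:
```python
from h import *
P=dict(np.load('w4.npz'));im=cv2.imread('pics/w4.png');g=im.max(2)
print(g[36:110:4,230:268:2])
b,gg,r=[im[:,:,i].astype(int) for i in range(3)]
s=bot.state();p=s['eef_pos'];O=s['orientation']
m=np.zeros(g.shape,bool);m[165:320,205:305]=1
br=cv2.morphologyEx(((r-b>12)&m).astype(np.uint8),cv2.MORPH_OPEN,np.ones((3,3)))
c,a,bb,t=rect(P,br,p[2]+.014);print('bar',c,a,bb,t,'tool',O.T@(np.r_[c,p[2]]-p),np.arctan2(O[1,0],O[0,0]))
```

```text
[[200 201 200 200 201 201 200 201 201 200 200 201 200 200 201 201 201 200
  200]
 [200 200 200 200 172 201 199 201 201 201 200 200 200 201 200 201 201 201
  201]
 [200 200 201 172 173 174 175 175 174 173 173 176 175 175 173 162 200 200
  200]
 [202 201 201 174 173 175 174 176 176 175 174 175 175 174 173 159 201 200
  200]
 [200 201 167 145 173 173 176 176 174 174 175 175 175 175 172 118  96 116
  200]
 [141 101 100 130 175 174 175 175 174 174 174 177 175 175 172 114  95  95
   96]
 [ 98  97  97 130 175 174 175 175 174 174 175 175 175 176 170 112  93  92
   92]
 [ 97  96  96 131 175 175 174 176 175 174 175 175 176 175 171 114  94  94
   95]
 [ 96  95  94 133 174 174 175 177 175 174 175 174 175 174 172 109  95  93
   97]
 [100  99 103 135 175 174 174 177 175 173 174 175 174 174 175  84  68  69
   68]
 [105 105 106 138 174 175 177 178 174 173 175 173 174 174 172  81  66  64
   65]
 [102 101 101 136 176 175 176 177 174 172 175 173 174 173 170  73  65  66
   65]
 [102 104 103 136 175 176 176 177 174 173 175 173 173 173 169  70  65  97
  100]
 [102 103 103 153 175 174 176 176 173 172 174 172 173 173 166  98 101 100
   99]
 [101 103 101 152 175 175 176 176 172 172 174 170 173 172 161  97 100 100
   96]
 [106 104 102 153 176 176 175 176 171 169 174 169 172 170 163 100 103 102
  103]
 [104  99  98 155 176 175 175 175 172 170 173 169 170 170 154 101  98  99
  102]
 [129 101  99 113 124 130 135 137 140 148 153 154 159 164 145 104 102 103
  103]
 [200 201 182 105  98  97  96 101 100 101 102 101 100  99 100 101 102 112
  187]]
bar [ 4.721e-01 -3.000e-04] 81 39 -0.064 tool [ 2.77490893e-03 -2.00307760e-04  5.24997422e-07] -0.06163454287510929
```

Run:
```python
from h import *
P=dict(np.load('w4.npz'));g=cv2.imread('pics/w4.png').max(2)
m=np.zeros(g.shape,bool);m[38:112,235:262]=1
mm=cv2.morphologyEx(((g>135)&(g<188)&m).astype(np.uint8),cv2.MORPH_OPEN,np.ones((5,5)))
c,a,b,t=rect(P,mm,.1);print('ledge',c,a,b,t)
go(c[0]-.0027,c[1]+.0002,.25,t+.002)
```

```text
ledge [5.768e-01 2.000e-04] 59 24 -0.084
t 7.1 shift [ 0.1045 -0.0072  0.0014] rot [-0.0002 -0.0002  0.0204]
```

Request:
tcp_steps(plan=[[[0.05, -0.005, 0, 0, 0, 0.01], [0.1, -0.007, 0, 0, 0, 0.01], [0.1045, -0.007, 0, 0, 0, 0.01], [0.1045, -0.007, 0.03, 0, 0, 0.01], [0.1045, -0.007, 0.07, 0, 0, 0.01], [0.1045, -0.007, 0.1, 0, 0, 0.01], [0.1045, -0.007, 0.12, 0, 0, 0.01], [0.1045, -0.007, 0.135, 0, 0, 0.01], [0.1045, -0.007, 0.142, 0, 0, 0.01], [0.1045, -0.007, 0.145, 0, 0, 0.01], [0.1045, -0.007, 0.145, 0, 0, 0.01]]])

```text
t: 8.2
eef_pos: [0.5743, -0.0002, 0.1067]
orientation: [[0.997, -0.072, 0.001], [-0.072, -0.997, 0.0], [0.001, -0.0, -1.0]]
wrist_force: [0.2, 0.4, 0.6]
grip_width: 0.0396
grasp_force: 31.5
```

```bash
python3 -c "
from h import *
go(.5741,.0004,.1019,-.073)"
```

```text
t 8.2 shift [-0.0003 -0.0006  0.0048] rot [-0.0002 -0.0006  0.0011]
```

Request:
tcp_steps(plan=[[[0, 0, 0.002, 0, 0, 0], [0, 0, 0.003, 0, 0, 0], [0, 0, 0.004, 0, 0, 0], [0, 0, 0.004, 0, 0, 0], [0, 0, 0.004, 0, 0, 0]]])

```text
t: 8.7
eef_pos: [0.5741, -0.0005, 0.1024]
orientation: [[0.997, -0.072, 0.0], [-0.072, -0.997, 0.0], [0.0, -0.0, -1.0]]
wrist_force: [0.3, -0.1, -0.2]
grip_width: 0.0392
grasp_force: 31.5
```

Request:
tcp_steps(plan=[[[0, 0, 0.001, 0, 0, 0], [0, 0, 0.001, 0, 0, 0], [0, 0, 0.001, 0, 0, 0]]])

```text
t: 9.0
eef_pos: [0.5742, -0.0005, 0.1019]
orientation: [[0.997, -0.072, 0.0], [-0.072, -0.997, -0.0], [0.0, 0.0, -1.0]]
wrist_force: [-5.2, -0.0, 10.2]
grip_width: 0.0391
grasp_force: 32.8
```

Request:
tcp_steps(plan=[[[0, 0, 0.001, 0, 0, 0], [0, 0, 0.001, 0, 0, 0], [0, 0, 0.001, 0, 0, 0]]])

```text
t: 9.3
eef_pos: [0.5742, -0.0005, 0.1018]
orientation: [[0.997, -0.072, 0.001], [-0.072, -0.997, -0.001], [0.001, 0.001, -1.0]]
wrist_force: [-12.3, -1.3, 29.1]
grip_width: 0.0393
grasp_force: 34.8
```

Contact confirmed. I ease off, then release and retreat straight up.

Request:
tcp_steps(plan=[[[0, 0, -0.0015, 0, 0, 0], [0, 0, -0.0015, 0, 0, 0]]])

```text
t: 9.5
eef_pos: [0.5742, -0.0005, 0.102]
orientation: [[0.997, -0.072, 0.0], [-0.072, -0.997, 0.0], [0.0, -0.0, -1.0]]
wrist_force: [0.2, -0.4, -1.2]
grip_width: 0.0396
grasp_force: 31.5
```

Request:
tcp_steps(plan=[[[0, 0, 0, 0, 0, 0], [0, 0, 0, 0, 0, 0], [0, 0, 0, 0, 0, 0], [0, 0, 0, 0, 0, 0], [0, 0, 0, 0, 0, 0], [0, 0, 0, 0, 0, 0]]], jaw=0.085)

```text
t: 10.1
eef_pos: [0.574, -0.0005, 0.1018]
orientation: [[0.997, -0.072, -0.0], [-0.072, -0.997, 0.0], [-0.0, -0.0, -1.0]]
wrist_force: [-0.3, 0.7, -0.3]
grip_width: 0.0851
grasp_force: 0.0
```

Request:
tcp_steps(plan=[[[0, 0, -0.01, 0, 0, 0], [0, 0, -0.03, 0, 0, 0], [0, 0, -0.08, 0, 0, 0], [0, 0, -0.13, 0, 0, 0], [-0.05, 0, -0.17, 0, 0, 0], [-0.1, 0, -0.17, 0, 0, 0], [-0.1, 0, -0.17, 0, 0, 0], [-0.1, 0, -0.17, 0, 0, 0]]])

```text
t: 10.9
eef_pos: [0.4734, 0.0067, 0.2732]
orientation: [[0.997, -0.072, 0.002], [-0.072, -0.997, -0.001], [0.002, 0.001, -1.0]]
wrist_force: [0.4, -0.8, 1.0]
grip_width: 0.0847
grasp_force: 0.0
```

Run:
```python
from h import *
P=bot.camera_params('wrist');im=bot.capture('wrist')[:,:,::-1].copy()
np.savez('w5.npz',mtx=P['mtx'],pose=P['pose']);cv2.imwrite('pics/w5.png',im)
b,g,r=[im[:,:,i].astype(int) for i in range(3)]
c=proj(P,(.577,0,.116))[0];x,y=c.astype(int);m=np.zeros(g.shape,bool);m[max(0,y-60):y+60,x-35:x+35]=1
br=cv2.morphologyEx(((r-b>12)&m).astype(np.uint8),cv2.MORPH_OPEN,np.ones((3,3)))
print(c,'bar',rect(P,br,.116))
go(.446,-.36,.25,.171-1.571)
go(.446,-.36,.25,.171+1.571)
print(bot.state()['qpos'])
```

```text
[254.77160469  77.99844761] bar (array([5.745e-01, 4.000e-04]), 78, 39, np.float64(-0.073))
t 10.95 shift [-0.0019  0.3676  0.023 ] rot [-5.0000e-04 -1.9000e-03  1.3275e+00]
t 10.95 shift [-0.0019  0.3676  0.023 ] rot [ 2.0000e-03 -6.0000e-04 -1.8145e+00]
[ 0.41675686  0.1310339  -0.53694263  1.91060245  0.07548754  1.11784146
 -1.79267268]
```

View pics/w5.png

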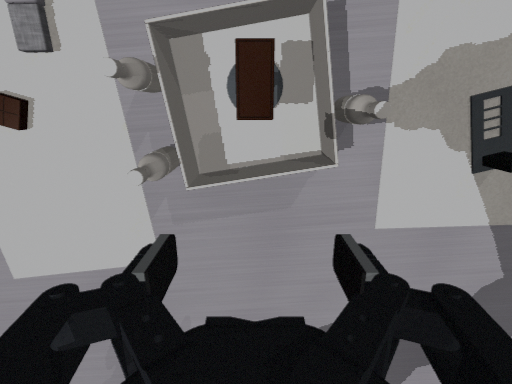

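The bar lies on the ledge at (255,78), flat and released, within about 2.5 mm of centre. Now I go to the stencil with the tool turned by -1.81, so that the final pose stays within joint 7's range.

Request:
tcp_steps(plan=[[[0.013, 0.05, 0.02, 0, 0, -0.14], [0.013, 0.1, 0.02, 0, 0, -0.28], [0.013, 0.15, 0.02, 0, 0, -0.42], [0.013, 0.19, 0.02, 0, 0, -0.56], [0.013, 0.22, 0.02, 0, 0, -0.7], [0.013, 0.25, 0.02, 0, 0, -0.84], [0.013, 0.28, 0.02, 0, 0, -0.98], [0.013, 0.31, 0.02, 0, 0, -1.12], [0.013, 0.34, 0.02, 0, 0, -1.26], [0.013, 0.37, 0.02, 0, 0, -1.4], [0.013, 0.4, 0.02, 0, 0, -1.54], [0.013, 0.427, 0.02, 0, 0, -1.68], [0.013, 0.427, 0.02, 0, 0, -1.814], [0.013, 0.427, 0.02, 0, 0, -1.814], [0.013, 0.427, 0.02, 0, 0, -1.814]]])

```text
t: 12.45
eef_pos: [0.457, -0.42, 0.2511]
orientation: [[-0.166, 0.986, -0.0], [0.986, 0.166, 0.001], [0.001, -0.0, -1.0]]
wrist_force: [0.1, -0.1, -0.3]
grip_width: 0.0847
grasp_force: 0.0
```

Run:
```python
from h import *
P=bot.camera_params('wrist');im=bot.capture('wrist')[:,:,::-1].copy()
np.savez('w6.npz',mtx=P['mtx'],pose=P['pose']);cv2.imwrite('pics/w6.png',im)
d=np.array([np.cos(.171),np.sin(.171)]);n=np.array([-d[1],d[0]]);o=np.array([.507,-.350])
for X in[(o,.004),(o-.08*d+.03*n,.004),(o+.04*d-.03*n,.004),(o-.062*d,.054)]:print(proj(P,np.r_[X[0],X[1]]))
go(.446,-.36,.017,.171+1.571)
```

```text
[[296.96682806 116.81356675]]
[[239.53166632  94.46699129]]
[[323.97976286 138.29032976]]
[[252.50058687 118.49444376]]
t 12.5 shift [ 0.0606 -0.0009  0.2344] rot [ 0.     -0.0008 -0.0034]
```

View pics/w6.png

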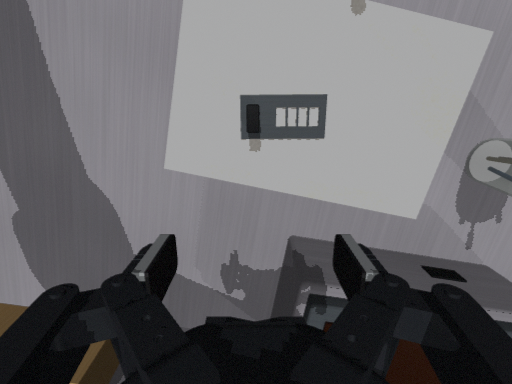

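The plate spans (240–327, 94–140), the window centre is at (297,117) and the block top is at (253,118). All match the predictions within a pixel. I refine the numbers, then descend.

Run:
```python
from h import *
P=dict(np.load('w6.npz'));im=cv2.imread('pics/w6.png');g=im.max(2)
m=np.zeros(g.shape,bool);m[86:144,232:334]=1
print('plate',rect(P,(g<100)&m,.004))
m[:]=0;m[98:136,244:264]=1
ys,xs=np.nonzero((g<30)&m);print('blk',xs.min(),xs.max(),ys.min(),ys.max(),ray(P,(xs.mean(),ys.mean()),.054))
m[:]=0;m[105:130,272:322]=1
ys,xs=np.nonzero((g>120)&m);w=ray(P,np.c_[xs,ys],.003);print('win',(w.max(0)+w.min(0))/2)
```

```text
plate (array([ 0.4875, -0.3532]), 118, 60, np.float64(0.173))
blk 247 258 105 132 [[ 0.44731582 -0.36616809  0.054     ]]
win [ 0.5068162  -0.34998801  0.003     ]
```

Request:
tcp_steps(plan=[[[0.03, -0.001, 0.03, 0, 0, -0.003], [0.06, -0.001, 0.07, 0, 0, -0.003], [0.06, -0.001, 0.12, 0, 0, -0.003], [0.06, -0.001, 0.16, 0, 0, -0.003], [0.06, -0.001, 0.2, 0, 0, -0.003], [0.06, -0.001, 0.22, 0, 0, -0.003], [0.06, -0.001, 0.23, 0, 0, -0.003], [0.06, -0.001, 0.234, 0, 0, -0.003], [0.06, -0.001, 0.234, 0, 0, -0.003], [0.06, -0.001, 0.234, 0, 0, -0.003]]])

```text
t: 13.5
eef_pos: [0.4459, -0.3615, 0.0189]
orientation: [[-0.173, 0.985, 0.001], [0.985, 0.173, -0.001], [-0.001, 0.001, -1.0]]
wrist_force: [0.6, -0.5, -0.5]
grip_width: 0.085
grasp_force: 0.0
```

Request:
tcp_steps(plan=[[[0, 0, 0, 0, 0, 0], [0, 0, 0, 0, 0, 0], [0, 0, 0, 0, 0, 0], [0, 0, 0, 0, 0, 0], [0, 0, 0, 0, 0, 0], [0, 0, 0, 0, 0, 0], [0, 0, 0, 0, 0, 0], [0, 0, 0, 0, 0, 0], [0, 0, 0, 0, 0, 0], [0, 0, 0, 0, 0, 0], [0, 0, 0, 0, 0, 0], [0, 0, 0, 0, 0, 0]]], jaw=0.005, grip_force=60)

```text
t: 14.7
eef_pos: [0.4454, -0.3612, 0.018]
orientation: [[-0.173, 0.985, 0.0], [0.985, 0.173, -0.0], [-0.0, 0.0, -1.0]]
wrist_force: [-0.8, 0.6, 6.2]
grip_width: 0.0152
grasp_force: 59.0
```

Request:
tcp_steps(plan=[[[0, 0, -0.005, 0, 0, 0], [0, 0, -0.02, 0, 0, 0], [0, 0, -0.06, 0, 0, 0], [0, 0, -0.11, 0, 0, 0], [0, 0, -0.16, 0, 0, 0], [0, 0, -0.21, 0, 0, 0], [0, 0, -0.23, 0, 0, 0], [0, 0, -0.23, 0, 0, 0], [0, 0, -0.23, 0, 0, 0]]])

```text
t: 15.6
eef_pos: [0.445, -0.361, 0.2481]
orientation: [[-0.173, 0.985, 0.0], [0.985, 0.173, -0.0], [-0.0, -0.0, -1.0]]
wrist_force: [0.1, 0.0, -2.1]
grip_width: 0.0152
grasp_force: 58.9
```

Run:
```python
from h import *
s=bot.state();p=s['eef_pos'];O=s['orientation']
P=bot.camera_params('wrist');im=bot.capture('wrist')[:,:,::-1].copy()
np.savez('w7.npz',mtx=P['mtx'],pose=P['pose'],p=p,O=O);cv2.imwrite('pics/w7.png',im)
cv2.imwrite('pics/s7.png',bot.capture('side')[:,:,::-1])
```

```text
(no output)
```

View pics/w7.png

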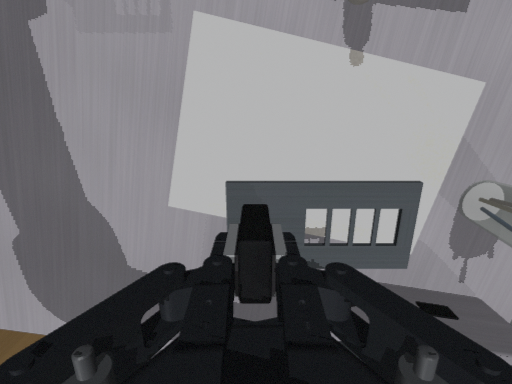

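The stencil is held: plate far corners at (226,181) and (419,181), lower right corner at (411,270), window from (306,208) to (400,247). I compare these with a level plate to check pose and tilt in the hand.

Run:
```python
from h import *
P=dict(np.load('w7.npz'));p,O=P['p'],P['O'];im=cv2.imread('pics/w7.png')
z0=.018 # plate underside below TCP (tool z)
def T(x,y,z):return p+O@np.array([y,x+.062,z0-z])  # stencil coords -> world
for n,c in dict(fl=(-.08,.03,.004),fr=(.04,.03,.004),nr=(.04,-.03,.004),wfl=(-.03,.013,.004),wfr=(.03,.013,.004),wnr=(.03,-.013,.004),wnl=(-.03,-.013,.004)).items():print(n,proj(P,T(*c)).round(1))
g=im.max(2);m=np.zeros(g.shape,bool);m[200:254,298:408]=1
w=(g>95)&m;ys,xs=np.nonzero(w);print('win px',xs.min(),xs.max(),ys.min(),ys.max())
print('col edges',[(y,[int(v) for v in g[y,398:424:2]]) for y in(185,200)]);print([int(v) for v in g[172:190,300]],[int(v) for v in g[264:280,370]])
cr=cv2.cornerSubPix(cv2.cvtColor(im,cv2.COLOR_BGR2GRAY),np.float32([[[226,181]],[[419,181]],[[411,270]],[[306,208]],[[402,208]],[[304,246]]]),(5,5),(-1,-1),(3,30,.01))
print(cr[:,0])
for uv in cr[:3,0]:print((O.T@(ray(P,uv,p[2]-.014)[0]-p)).round(4))
```

```text
fl [[222.1 183. ]]
fr [[420.5 182.9]]
nr [[404.5 269.1]]
wfl [[303.3 209.2]]
wfr [[399.6 209.1]]
wnr [[393.3 246.4]]
wnl [[301.2 246.4]]
win px 304 398 208 242
col edges [(185, [83, 82, 81, 82, 81, 82, 82, 82, 84, 80, 83, 83, 102]), (200, [83, 82, 82, 83, 83, 83, 83, 82, 83, 83, 81, 167, 181])]
[182, 181, 181, 181, 181, 181, 181, 180, 159, 74, 64, 82, 85, 83, 81, 83, 81, 82] [85, 85, 85, 84, 100, 134, 138, 137, 137, 137, 135, 136, 136, 131, 68, 32]
[[225.39525 180.59935]
 [422.66824 181.78317]
 [406.42987 268.34372]
 [305.8031  208.47113]
 [398.7332  208.5645 ]
 [305.3804  242.46321]]
[ 0.0315 -0.016   0.014 ]
[0.0307 0.1032 0.014 ]
[-0.0294  0.1032  0.014 ]
```

Run:
```python
from h import *
go(.5112,.0043,.235,1.498)
```

```text
t 15.7 shift [0.348  0.1287 0.0121] rot [-0.0014 -0.0013  0.2469]
```

Request:
tcp_steps(plan=[[[0.02, 0.007, 0, 0, 0, 0.01], [0.05, 0.018, 0, 0, 0, 0.03], [0.08, 0.03, 0, 0, 0, 0.05], [0.11, 0.041, 0, 0, 0, 0.08], [0.14, 0.052, 0, 0, 0, 0.1], [0.17, 0.063, 0, 0, 0, 0.12], [0.2, 0.074, 0, 0, 0, 0.14], [0.23, 0.085, 0, 0, 0, 0.16], [0.26, 0.096, 0, 0, 0, 0.18], [0.29, 0.107, 0, 0, 0, 0.2], [0.32, 0.118, 0, 0, 0, 0.22], [0.338, 0.125, 0.005, 0, 0, 0.24], [0.348, 0.1287, 0.012, -0.001, -0.001, 0.247], [0.348, 0.1287, 0.012, -0.001, -0.001, 0.247], [0.348, 0.1287, 0.012, -0.001, -0.001, 0.247], [0.348, 0.1287, 0.012, -0.001, -0.001, 0.247]]])

```text
t: 17.3
eef_pos: [0.5117, 0.003, 0.2357]
orientation: [[0.074, 0.997, 0.001], [0.997, -0.074, -0.001], [-0.001, 0.001, -1.0]]
wrist_force: [0.1, 0.7, -0.8]
grip_width: 0.0152
grasp_force: 58.7
```

Run:
```python
from h import *
go(.5112,.0043,.145,1.498)
s=bot.state();p=s['eef_pos'];O=s['orientation']
P=bot.camera_params('wrist');im=bot.capture('wrist')[:,:,::-1].copy();cv2.imwrite('pics/w8.png',im)
cv2.imwrite('pics/t8.png',bot.capture('top')[:,:,::-1])
cr=cv2.cornerSubPix(cv2.cvtColor(im,cv2.COLOR_BGR2GRAY),np.float32([[[226,181]],[[421,181]],[[407,269]]]),(4,4),(-1,-1),(3,30,.01))
for uv in cr[:,0]:print(uv,(O.T@(ray(P,uv,p[2]-.014)[0]-p)).round(4))
```

```text
t 17.3 shift [ 0.0013 -0.0006  0.0907] rot [ 0.0006  0.0008 -0.001 ]
[224.04524 180.85214] [ 0.0317 -0.017   0.014 ]
[422.56165 181.64743] [0.0312 0.1029 0.014 ]
[406.45346 268.26346] [-0.029   0.103   0.0141]
```

View pics/w8.png

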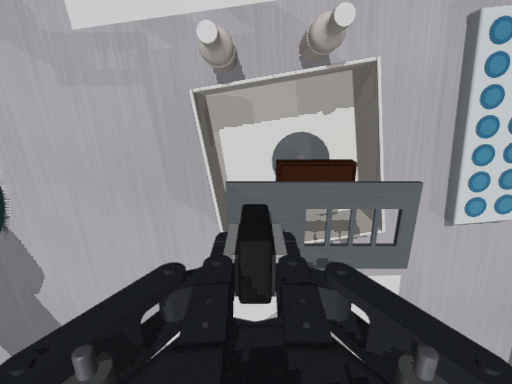

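The stencil is unchanged in the hand, and the bar's far edge (276–355, 160) runs parallel to the plate, so the yaw agrees. Now I descend in steps.

Request:
tcp_steps(plan=[[[0.001, -0.0005, 0.02, 0.0006, 0.0008, 0], [0.001, -0.0005, 0.04, 0.0006, 0.0008, 0], [0.001, -0.0005, 0.06, 0.0006, 0.0008, 0], [0.001, -0.0005, 0.075, 0.0006, 0.0008, 0], [0.001, -0.0005, 0.083, 0.0006, 0.0008, 0], [0.001, -0.0005, 0.087, 0.0006, 0.0008, 0], [0.001, -0.0005, 0.089, 0.0006, 0.0008, 0], [0.001, -0.0005, 0.09, 0.0006, 0.0008, 0], [0.001, -0.0005, 0.09, 0.0006, 0.0008, 0], [0.001, -0.0005, 0.09, 0.0006, 0.0008, 0], [0.001, -0.0005, 0.09, 0.0006, 0.0008, 0]]])

```text
t: 18.5
eef_pos: [0.5116, 0.0049, 0.1461]
orientation: [[0.073, 0.997, 0.001], [0.997, -0.073, -0.0], [-0.0, 0.001, -1.0]]
wrist_force: [-0.5, 0.5, -0.6]
grip_width: 0.0151
grasp_force: 58.8
```

Run:
```python
from h import *
go(.5112,.0043,.145,1.498)
s=bot.state();p=s['eef_pos'];O=s['orientation']
P=bot.camera_params('wrist');im=bot.capture('wrist')[:,:,::-1].copy();cv2.imwrite('pics/w9.png',im)
S=bot.capture('side')[:,:,::-1];t=bot.capture('top')[:,:,::-1]
print('win',p+O@[.0009,.0632,.018],np.arctan2(O[1,1],O[0,1]))
c=np.zeros((600,800,3),np.uint8)
c[:300,:400]=cv2.resize(im[150:285,205:440],(400,300));c[:300,400:]=cv2.resize(t[165:240,225:325],(400,300),interpolation=cv2.INTER_CUBIC)
c[300:,:400]=cv2.resize(S[165:240,215:315],(400,300),interpolation=cv2.INTER_CUBIC);cv2.imwrite('pics/c9.png',c)
```

```text
t 18.5 shift [-0.0006 -0.0004  0.0011] rot [ 0.001   0.0001 -0.0002]
win [0.57472804 0.00114724 0.1281346 ] -0.07297346504242277
```

View pics/c9.png

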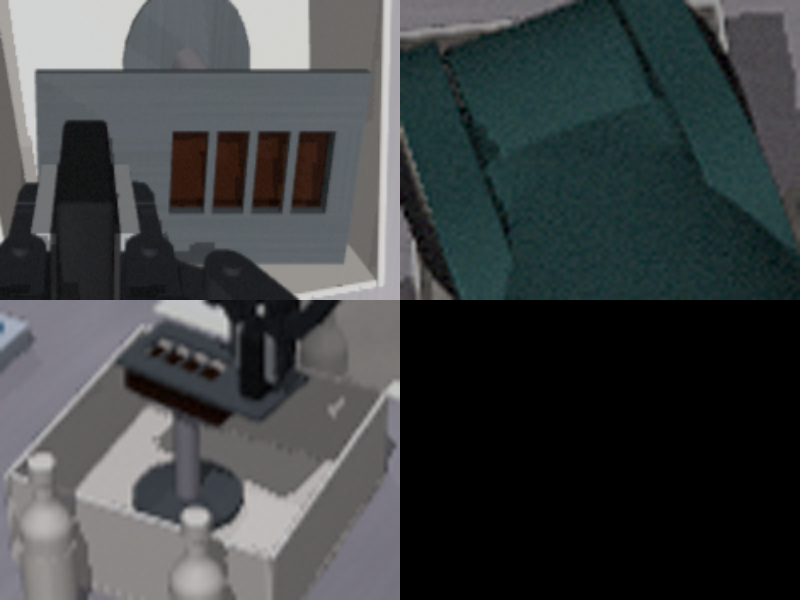

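All four window openings show only chocolate, and the plate sits level with a gap above the bar. I let the arm settle, then hand in.

Request:
tcp_steps(plan=[[[0, 0, 0, 0, 0, 0], [0, 0, 0, 0, 0, 0], [0, 0, 0, 0, 0, 0], [0, 0, 0, 0, 0, 0], [0, 0, 0, 0, 0, 0]]])

```text
t: 19.15
eef_pos: [0.5115, 0.0048, 0.1458]
orientation: [[0.073, 0.997, 0.0], [0.997, -0.073, -0.0], [-0.0, 0.0, -1.0]]
wrist_force: [0.0, 1.3, -1.6]
grip_width: 0.0154
grasp_force: 58.8
```

```bash
python3 -c "
from rig import bot
print(bot.job_done())"
```

```text
the job is handed in; nothing more can be done
None
```

I handed the job in at 19 s with the bar released on the ledge about 2.5 mm off centre and the stencil held level about 12 mm above it, window over chocolate only; no verdict was returned, and I viewed 11 pictures, one over the limit of 10.

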